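# Find the heavy side of a bandsaw wheel and hold it down

### The job

The bandsaw wheel on the balancing stand is heavier on one side, but nothing shows where, and its stiff bearings let it stop well to one side or the other of its true balance. Turn it by the rim, let it roll free under its own weight, and find its heavy side by feel; then finish holding the wheel still in your grip by the rim, heavy side straight down, so that I can mark it. Leave the marker, the spanner and the tape measure where they lie.

Things in the scene. Friction and masses are not known exactly. Their poses are not given: they have to be found in the camera images.
- stand: Dark green balancing stand, bolted down: base 170 x 200 mm, 14 mm high; two A-shaped ends, 56 mm before and behind the wheel's middle plane, carry the spindle's bearings (top 153 mm above the bench: the rim above that is clear on both faces). Origin on the bench under the wheel's centre; x along the spindle, away from the robot; y left, in the wheel's plane; z up.
- axle (a point): Centre of the wheel, 130 mm above the bench. The uneven weight makes a moment of about 0.45 N m (15 % more or less) when the heavy side is level with the axle: 5 N at the rim. The bearings drag with 0.25 N m, alike both ways. The wheel starts at rest, heavy side somewhere in the upper part; let go with it at one side, it rolls down and stops up to 0.7 rad before or past the bottom.
- wheel: Grey five-spoke bandsaw wheel, black rubber tyre, upright, fast on the level spindle: 190 mm in diameter, rim 24 mm wide along the spindle (tyre 20 mm), 22 mm deep with the tyre; spokes 11 mm thick, hub 40 mm long. Origin at its centre, x along the spindle; it turns about x. Yellow paint on one spoke (the wheel's +y) shows how far it has turned and has nothing to do with the heavy side.
- marker: Blue and black marker pen, 132 mm long, 17 mm thick, lying on the bench in front of the stand; origin under its middle, long axis y.
- spanner: Small steel spanner, 140 x 22 x 8 mm, lying on the bench to the right of the stand; origin under its middle, long axis y.
- tape_measure: Yellow tape measure, 35 x 83 x 64 mm, on the bench to the right in front of the stand; origin under its middle.

How it is judged:
By the outcome, as a careful person would: the job done as asked, in the order asked, and still so for the second after the job is handed in, while the arm keeps its last pose, push and grip.
It also fails if it takes over 72 s, if anything falls off the work surface, if the arm or the gripper's body presses on something with over 40 N, if the wrist force passes 120 N, or if a joint passes its speed limit or range.

### The arm

A 7-joint arm with a two-finger parallel gripper is mounted at the origin on the work surface; the furniture and walls round the work are solid. World frame = base frame: x ahead of the robot, y to its left, z up, the work surface at z = 0. Lengths are in m, angles in rad, forces in N, time in s.
With the tool pointing down it reaches from about 0.4 to 0.875 m from the base axis. Payload 19.3 kg.
Tool frame: the origin (TCP) lies at the very end of the fingers, on their centre line; the grasp point (between the pads) lies 19 mm behind it (robot.pinch_z is the distance from the TCP to the grasp point, in m); z points along the fingers, y is the line along which they close (so a half turn about z gives the same grasp; the last joint's range is limited). The gripper opens to 85 mm and grips with 20 to 120 N. Pads are 22 mm wide; open, the fingers measure 114 mm over their backs; the gripper's body (76 mm by 85 mm) begins 54 mm behind the grasp point. The pads swing forward as they close: fully open they stand 13 mm farther back than shut.
Start: joints at [1.24, 0.521, -0.036, 1.599, 0.021, 1.021, -0.113], TCP at [0.161, -0.604, 0.231] pointing down, gripper open.
Joint ranges: [-2.91, 2.91], [-0.3, 2.13], [-1.5, 1.42], [0.17, 2.43], [-1.26, 4.41], [0.16, 1.93], [-2.52, 2.52]. Speed limits (rad/s): [1.89, 1.89, 2.39, 2.39, 3.01, 3.01, 3.01].

### API

Orientations are given as a unit quaternion [w, x, y, z].
In Python, from cell import robot, cams gives the robot as it stands.
- The arm moves only by the tool step_arm, never from a script. Its argument "targets" is a list that holds one entry, the list of rows, each a list of 5 numbers: the gripper command: -1 is fully open, 1 is shut, values between are in proportion, then the shift along the tool's x, y, z in units of 40 mm (1.0 is 40 mm), then the turn about the tool's z in units of 10 degrees (1.0 is 10 degrees). In form: [[[jaw, dx, dy, dz, twist], ...]]. A call has 1 to 12 rows; each row is the pose to reach, as a shift and turn from the pose commanded when the call began, along the tool's axes at that moment; what a row does not reach only later rows make up. A row lasts 1/8 s, in which the tool goes at most 62.5 mm and 10.7 degrees, less where a joint would pass 70% of its speed; a pose out of reach is approached as far as the arm can. A call with a gripper value outside its range is refused whole. The fingers move at their own pace and stop on an object; "force" is the grip in N (left out, the last holds). Time passes only in rows, so rows that repeat a pose let the fingers close. It gives the time, the measured TCP pose, the force, the opening and the grip force at its end, in the units of the state.
- robot.read_state(): the state, without advancing time (a new reading comes with each control period).
- cams.get_image(name): name is "side" or "top"; returns the picture (400x640x3 uint8, blue, green, red); there is no depth.
- cams.get_calibration(name): a dict with "fx", "fy", "cx", "cy" (pixels), "k1" (the pictures are not rectified: a ray, as slopes to the right and down, at radius r is drawn at 1 + k1 r^2 times it, then the intrinsics apply), "origin" and "orientation" of the camera in the world. Camera axes: x right, y down, z forward; pixel columns grow to the right and rows downward; lengths in m; the calibration is good to about 2 mm. A picture is of the moment at which its call begins. get_calibration takes no time and is no camera call.
- robot.hand_in(): hands the job in; it is judged then, once.
The state is a dict: "time": time; "qpos": joint angles; "dq": joint speeds; "tau": joint torques, N m; "tool_pos": TCP position; "orientation": TCP orientation; "contact_force": force on the tool from outside, world axes, zero at the start; "ft_torque": the same for the moment, N m; "grip_width": finger opening in m; "grasp_force": force on a finger pad.
Only numpy, scipy, OpenCV 4.12 (cv2) and the standard library are available. Lean on these libraries where they do the work, as an engineer would, in place of code of your own. Each camera call takes 0.05 s, during which the arm holds its last target. There are 200 camera calls.

## Working session

There is one attempt and no reset: what is moved stays moved. The work goes in short steps, Python scripts to look and compute and a tool call to move; the robot and the scene stay as the last step left them, time stands still between calls to the robot, and variables do not carry over. Pictures are saved under pics/ and viewed, at most 10 in all, crops included, and the job is handed in when it is done.

Besides the shell and the picture viewer there is one more tool, called by a JSON object that holds its "api" and its "payload". step_arm: Moves the arm, as the interface text tells. Its arguments: {"type":"object","properties":{"targets":{"type":"array"},"force":{"type":"number"}},"required":["targets"]}

```bash
ls; mkdir -p pics
python3 - <<'E'
from cell import robot,cams
import cv2
s=robot.read_state();print(s)
for n in("side","top"):
    cv2.imwrite(f"pics/{n}0.png",cams.get_image(n));print(cams.get_calibration(n))
E
```

```text
pics
{'time': 0.0, 'qpos': array([ 1.239778  ,  0.52203053, -0.0363368 ,  1.59999555,  0.02120264,
        1.02113436, -0.112751  ]), 'dq': array([ 6.69958436e-04, -7.03164697e-04,  1.96919374e-04,  1.49857911e-03,
        5.29097151e-05,  1.04367080e-03, -1.10305771e-03]), 'tau': array([-2.34537220e-04, -9.27103114e+01,  1.97976083e+00, -3.69942248e+01,
        1.78411725e-02,  8.02244438e-03,  4.73925411e-06]), 'tool_pos': array([ 0.1610479 , -0.60353561,  0.23071981]), 'orientation': array([-5.79440077e-04,  9.91505453e-01,  1.30063784e-01, -1.18000959e-04]), 'contact_force': array([0.63026262, 0.67536182, 0.62008692]), 'ft_torque': array([0.01215453, 0.03145978, 0.02712297]), 'grasp_force': 0.0, 'grip_width': 0.08537491594575906}
{'fx': 495.4129089270752, 'fy': 495.4129089270752, 'cx': 319.9121432659204, 'cy': 198.60161811710492, 'k1': -0.13899176244548253, 'origin': array([ 0.34854296, -0.78353774,  0.61694947]), 'orientation': array([-0.45321269,  0.88835115, -0.06522364,  0.03429831])}
{'fx': 364.4329600660603, 'fy': 364.4329600660603, 'cx': 322.6002824441469, 'cy': 193.87529707623938, 'k1': -0.04256753053702568, 'origin': array([ 0.43099984, -0.10124562,  0.97288431]), 'orientation': array([ 0.02357813, -0.70231237,  0.71132517, -0.01476194])}
```

View pics/side0.png

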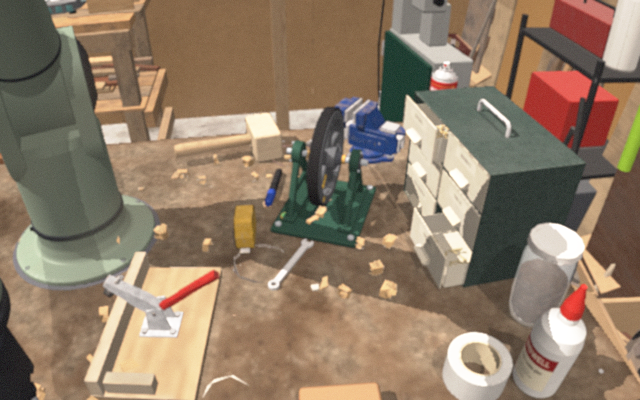

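View pics/top0.png

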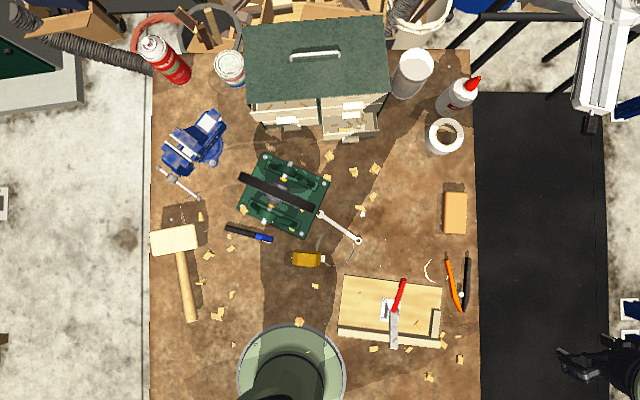

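The side view shows the wheel nearly edge-on at about (327,157), with the spoke face toward +x. The top view shows its rim as a black bar from (240,177) to (315,210). Next I'll localise it and look for the yellow spoke.

```bash
cat > h.py <<'E'
import numpy as np,cv2
from scipy.spatial.transform import Rotation as R
from cell import robot,cams
def rot(q): return R.from_quat([q[1],q[2],q[3],q[0]]).as_matrix()
def ray(n,uv):
    c=cams.get_calibration(n); K=np.array([[c['fx'],0,c['cx']],[0,c['fy'],c['cy']],[0,0,1]])
    p=cv2.undistortPoints(np.float64(uv).reshape(-1,1,2),K,np.array([c['k1'],0,0,0.]))[:,0]
    return np.array(c['origin']),(rot(c['orientation'])@np.c_[p,np.ones(len(p))].T).T
def plane(n,uv,p0,nv):
    o,d=ray(n,uv); t=((p0-o)@nv)/(d@nv); return o+d*t[:,None]
def onz(n,uv,z): return plane(n,uv,np.array([0,0,z]),np.array([0,0,1.]))
def proj(n,P):
    c=cams.get_calibration(n); Rm=rot(c['orientation']); q=(np.atleast_2d(P)-c['origin'])@Rm
    s=q[:,:2]/q[:,2:]; s=s*(1+c['k1']*(s**2).sum(1))[:,None]
    return s*[c['fx'],c['fy']]+[c['cx'],c['cy']]
E
python3 - <<'E'
from h import *
im=cv2.imread('pics/top0.png'); hsv=cv2.cvtColor(im,cv2.COLOR_BGR2HSV)
roi=np.zeros(im.shape[:2],np.uint8); roi[140:245,225:335]=1
g=((hsv[...,0]>60)&(hsv[...,0]<95)&(hsv[...,1]>80)&(roi>0)).astype(np.uint8)
r=cv2.minAreaRect(cv2.findNonZero(g));print('stand',r)
k=((hsv[...,2]<50)&(hsv[...,1]<110)&(roi>0)).astype(np.uint8)
k=cv2.morphologyEx(k,cv2.MORPH_OPEN,np.ones((3,3)))
n,l,st,ce=cv2.connectedComponentsWithStats(k)
i=1+st[1:,4].argmax();r=cv2.minAreaRect(cv2.findNonZero((l==i).astype(np.uint8)));print('tyre',r,st[i])
b=cv2.boxPoints(r);print(b)
a=cv2.resize(im[140:245,225:335],None,fx=4,fy=4,interpolation=2)
s=cv2.imread('pics/side0.png');c=cv2.resize(s[95:245,265:385],None,fx=4,fy=4,interpolation=2)[:600]
a=cv2.copyMakeBorder(a,0,600-a.shape[0],0,0,0)
cv2.imwrite('pics/z0.png',cv2.resize(np.hstack([c,a]),None,fx=.83,fy=.83))
E
```

```text
stand ((278.3899230957031, 193.04840087890625), (84.83119201660156, 63.47146224975586), 24.274438858032227)
tyre ((247.20004272460938, 178.6000213623047), (16.994115829467773, 8.944271087646484), 26.56505012512207) [239 173  18  13 143]
[[237.60004 178.80002]
 [241.60004 170.80002]
 [256.80005 178.40002]
 [252.80005 186.40002]]
```

View pics/z0.png

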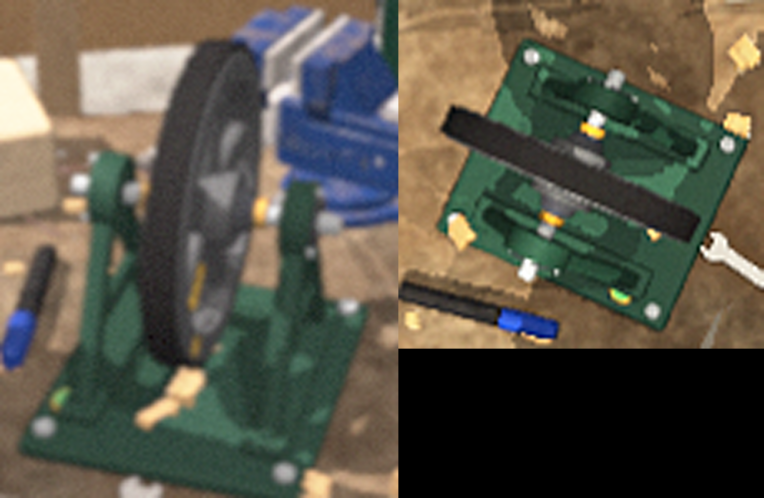

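Run:
```python
from h import *
b=np.array([[531,57],[727,145],[652,311],[457,218]])/3.32+[225-398/3.32,140]
P=onz('top',b,0.017);print('bolts',P,P.mean(0))
for a,c in((0,1),(3,2)): d=P[a]-P[c];print(np.arctan2(-d[0],d[1]),np.linalg.norm(d))
for a,c in((0,3),(1,2)): d=P[a]-P[c];print(np.arctan2(d[1],d[0]),np.linalg.norm(d))
e=np.array([[450,122],[692,222]])/3.32+[225-398/3.32,140]
Q=onz('top',e,0.13);print('tyre',Q,Q.mean(0),np.linalg.norm(Q[0]-Q[1]));d=Q[0]-Q[1];print(np.arctan2(-d[0],d[1]))
# side bolts
s=np.array([[348,306],[283,472],[43,426]])/3.32+[265,95];print('sidebolts',onz('side',s,0.017))
# side: wheel top & bottom
yaw=np.arctan2(-d[0],d[1]);C=np.r_[P.mean(0)[:2],.13];ex=np.array([np.cos(yaw),np.sin(yaw),0]);ey=np.array([-np.sin(yaw),np.cos(yaw),0])
y=np.array([[197,285],[195,345]])/3.32+[265,95]
W=plane('side',y,C+ex*.006,ex)-C;print('paint y,z',W@ey,W[:,2],np.degrees(np.arctan2(W[:,2],W@ey)))
print(proj('side',C+.095*ey*0+np.array([[0,0,.095],[0,0,-.095],[0,0,0]])))
```

```text
bolts [[ 0.58239985  0.06167374  0.017     ]
 [ 0.50978713 -0.09391442  0.017     ]
 [ 0.37945996 -0.03318719  0.017     ]
 [ 0.45461334  0.12111492  0.017     ]] [0.48156507 0.01392176 0.017     ]
-0.4366530831146571 0.17169822510558258
-0.4532368428480187 0.1716309217597374
-0.43538933831939625 0.1409348979091772
-0.4360465923044091 0.14378096731894002
tyre [[ 0.5193666   0.09976131  0.13      ]
 [ 0.44700382 -0.0697204   0.13      ]] [0.48318521 0.01502046 0.13      ] 0.18428353911330975
-0.40353396683374243
sidebolts [[ 0.58285258  0.06084689  0.017     ]
 [ 0.50926018 -0.09438749  0.017     ]
 [ 0.37907603 -0.0336874   0.017     ]]
paint y,z [-0.04351704 -0.04704965] [-0.02652839 -0.06554983] [-148.63313069 -125.66961802]
[[327.52949408 111.06121127]
 [326.53482924 197.0341967 ]
 [327.01127677 156.45762193]]
```

Wheel centre is about (0.482, 0.014, 0.130) and the stand yaw is about -0.437. The plan:
1. Grip the rim at the top.
2. Swing the heavy side over and let it roll.
3. Regrip and feel for zero moment both ways.

```bash
cat >> h.py <<'E'
C=np.array([.482,.0143,.13]);YAW=-.437
ex=np.array([np.cos(YAW),np.sin(YAW),0]);ey=np.array([-np.sin(YAW),np.cos(YAW),0])
def units(p,yaw=YAW):
    """row dx,dy,dz,twist to bring the TCP to p with tool y along ex"""
    s=robot.read_state();T=rot(s['orientation']);d=T.T@(np.array(p)-s['tool_pos'])/.04
    a=np.arctan2(T[1,1],T[0,1]);w=(yaw-a+np.pi/2)%np.pi-np.pi/2
    return np.round(d,2),round(-np.degrees(w)/10,2)
def arc(a,r=.084,dz=0):
    """TCP for grip at angle a (deg) from the top, towards +y positive"""
    a=np.radians(a);return C+ey*r*np.sin(a)+[0,0,r*np.cos(a)-.019+dz]
E
python3 - <<'E'
from h import *
print(units([.40,-.25,.30]),units(arc(0,dz=.09)),units([.161,-.604,.3]))
E
```

```text
(array([ 8.05, -7.  , -1.72]), np.float64(-5.0)) (array([ 11.73, -12.86,  -1.34]), np.float64(-5.0)) (array([-0.  ,  0.01, -1.73]), np.float64(-5.0))
```

{"api": "step_arm", "payload": {"targets": [[[-1, 0, 0, -1.5, 0], [-1, 1.1, -1.1, -1.8, -0.5], [-1, 2.1, -2.2, -1.8, -1], [-1, 3.1, -3.3, -1.8, -1.5], [-1, 4.1, -4.4, -1.8, -2], [-1, 5.1, -5.5, -1.8, -2.5], [-1, 6.1, -6.6, -1.8, -3], [-1, 7.1, -7.7, -1.8, -3.5], [-1, 8.1, -8.8, -1.8, -4], [-1, 9.1, -9.9, -1.8, -4.5], [-1, 10.1, -11, -1.8, -5], [-1, 11.1, -12.1, -1.7, -5]]], "force": 30}}

```text
time: 1.6
tool_pos: [0.466, -0.0201, 0.2994]
orientation: [0.0, 0.843, 0.537, 0.0]
contact_force: [2.0, -0.8, -0.2]
grip_width: 0.0854
grasp_force: 0.0
```

Run:
```python
from h import *
print(units(arc(0,dz=.06)),units(arc(0)),robot.read_state()['time'])
```

```text
(array([ 0.95, -0.  ,  1.11]), np.float64(0.0)) (array([ 0.95, -0.  ,  2.61]), np.float64(0.0)) 1.6
```

{"api": "step_arm", "payload": {"targets": [[[-1, 0.95, 0, 0.8, 0], [-1, 0.95, 0, 1.7, 0], [-1, 0.95, 0, 2.6, 0], [-1, 0.95, 0, 2.6, 0], [1, 0.95, 0, 2.6, 0], [1, 0.95, 0, 2.6, 0], [1, 0.95, 0, 2.6, 0], [1, 0.95, 0, 2.6, 0], [1, 0.95, 0, 2.6, 0], [1, 0.95, 0, 2.6, 0]]], "force": 30}}

```text
time: 2.85
tool_pos: [0.4806, 0.0131, 0.1961]
orientation: [-0.0, 0.844, 0.537, -0.0]
contact_force: [-11.9, 2.5, 18.9]
grip_width: 0.0235
grasp_force: 30.1
```

Run:
```python
from h import *
for i in range(3):
    im=cams.get_image('side');s=robot.read_state();f=s['contact_force'];print(s['time'],f@ex,f@ey,f[2],s['ft_torque'].round(2),s['grip_width'],s['grasp_force'])
cv2.imwrite('pics/g1.png',cv2.resize(im[20:245,220:440],None,fx=2.5,fy=2.5,interpolation=2))
print(units(arc(0)))
for a in range(-50,51,10): print(a,((arc(a)-arc(0))@np.c_[ey,[0,0,-1]]/.04).round(2))
```

```text
2.9 -11.450208164134985 -2.3647421586872253 17.79158224287535 [0.7  2.59 0.04] 0.023154267054327216 30.06389043915277
2.95 -11.417826885691246 -2.6871163700106653 17.478192625339098 [0.68 2.57 0.04] 0.02340615726096699 30.06306832143146
3.0 -12.744306717520946 -2.2690070782926126 17.538352067456458 [ 0.63  2.61 -0.01] 0.023291934579676512 30.063333988861913
(array([0.04, 0.02, 0.03]), np.float64(0.0))
-50 [-1.61  0.75]
-40 [-1.35  0.49]
-30 [-1.05  0.28]
-20 [-0.72  0.13]
-10 [-0.36  0.03]
0 [0. 0.]
10 [0.36 0.03]
20 [0.72 0.13]
30 [1.05 0.28]
40 [1.35 0.49]
50 [1.61 0.75]
```

View pics/g1.png

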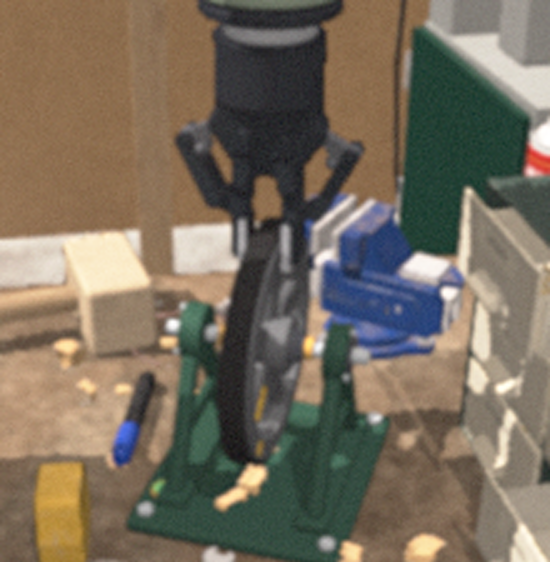

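The rim is gripped: the pads sit on both faces at about (265,245) in the crop, and the yellow spoke points down at (262,400). Now I'll swing toward +y in 10° steps and feel the force.

{"api": "step_arm", "payload": {"targets": [[[1, 0.12, -0.04, -0.03, 0], [1, 0.24, -0.04, -0.02, 0], [1, 0.36, -0.04, 0, 0]]]}}

```text
time: 3.38
tool_pos: [0.4861, 0.0252, 0.1956]
orientation: [0.001, 0.844, 0.536, -0.0]
contact_force: [-0.7, -6.9, 4.4]
grip_width: 0.0231
grasp_force: 34.1
```

{"api": "step_arm", "payload": {"targets": [[[1, 0.12, 0, 0.03, 0], [1, 0.24, 0, 0.06, 0], [1, 0.36, 0, 0.1, 0]]]}}

```text
time: 3.75
tool_pos: [0.4924, 0.0387, 0.1918]
orientation: [0.001, 0.844, 0.537, -0.0]
contact_force: [-0.8, -4.8, 6.0]
grip_width: 0.0232
grasp_force: 35.0
```

{"api": "step_arm", "payload": {"targets": [[[1, 0.11, 0, 0.04, 0], [1, 0.22, 0, 0.09, 0], [1, 0.33, 0, 0.15, 0]]]}}

```text
time: 4.12
tool_pos: [0.4982, 0.051, 0.1859]
orientation: [0.001, 0.844, 0.537, 0.0]
contact_force: [-0.4, -2.5, 6.2]
grip_width: 0.0233
grasp_force: 35.8
```

{"api": "step_arm", "payload": {"targets": [[[1, 0.1, 0, 0.06, 0], [1, 0.2, 0, 0.13, 0], [1, 0.3, 0, 0.21, 0]]]}}

```text
time: 4.5
tool_pos: [0.5034, 0.0622, 0.1776]
orientation: [0.0, 0.844, 0.537, 0.001]
contact_force: [0.1, -0.9, 7.2]
grip_width: 0.0233
grasp_force: 37.1
```

{"api": "step_arm", "payload": {"targets": [[[1, 0.09, 0, 0.08, 0], [1, 0.18, 0, 0.17, 0], [1, 0.26, 0, 0.26, 0]]]}}

```text
time: 4.88
tool_pos: [0.508, 0.072, 0.1673]
orientation: [0.0, 0.844, 0.537, 0.001]
contact_force: [1.0, 0.6, 7.7]
grip_width: 0.0233
grasp_force: 39.2
```

{"api": "step_arm", "payload": {"targets": [[[1, -0.08, 0, -0.09, 0], [1, -0.17, 0, -0.18, 0], [1, -0.26, 0, -0.26, 0]]]}}

```text
time: 5.25
tool_pos: [0.5035, 0.0625, 0.1771]
orientation: [-0.0, 0.844, 0.537, 0.001]
contact_force: [6.3, 1.4, -12.9]
grip_width: 0.0235
grasp_force: 35.1
```

{"api": "step_arm", "payload": {"targets": [[[1, -0.1, 0, -0.08, 0], [1, -0.2, 0, -0.15, 0], [1, -0.3, 0, -0.21, 0]]]}}

```text
time: 5.62
tool_pos: [0.4984, 0.0515, 0.1854]
orientation: [0.0, 0.844, 0.537, 0.001]
contact_force: [6.5, 1.9, -11.6]
grip_width: 0.0232
grasp_force: 33.8
```

{"api": "step_arm", "payload": {"targets": [[[1, -0.11, 0, -0.06, 0], [1, -0.22, 0, -0.11, 0], [1, -0.33, 0, -0.15, 0]]]}}

```text
time: 6.0
tool_pos: [0.4929, 0.0398, 0.1915]
orientation: [0.0, 0.844, 0.537, 0.001]
contact_force: [6.6, 2.4, -10.2]
grip_width: 0.0233
grasp_force: 32.8
```

{"api": "step_arm", "payload": {"targets": [[[1, -0.12, 0, -0.04, 0], [1, -0.24, 0, -0.07, 0], [1, -0.36, 0, -0.1, 0]]]}}

```text
time: 6.38
tool_pos: [0.4869, 0.0268, 0.1956]
orientation: [0.0, 0.844, 0.537, 0.001]
contact_force: [7.6, 3.7, -11.7]
grip_width: 0.0236
grasp_force: 31.8
```

{"api": "step_arm", "payload": {"targets": [[[1, -0.12, 0, -0.02, 0], [1, -0.24, 0, -0.03, 0], [1, -0.36, 0, -0.03, 0]]]}}

```text
time: 6.75
tool_pos: [0.4809, 0.014, 0.197]
orientation: [0.0, 0.844, 0.537, 0.001]
contact_force: [6.3, 5.2, -3.5]
grip_width: 0.0234
grasp_force: 32.3
```

{"api": "step_arm", "payload": {"targets": [[[1, -0.12, 0, 0, 0], [1, -0.24, 0, 0.01, 0], [1, -0.36, 0, 0.03, 0]]]}}

```text
time: 7.12
tool_pos: [0.4749, 0.001, 0.196]
orientation: [0.0, 0.844, 0.537, 0.001]
contact_force: [5.0, 5.6, -0.1]
grip_width: 0.0235
grasp_force: 32.7
```

{"api": "step_arm", "payload": {"targets": [[[1, -0.12, 0, 0.03, 0], [1, -0.24, 0, 0.06, 0], [1, -0.36, 0, 0.1, 0]]]}}

```text
time: 7.5
tool_pos: [0.4685, -0.0127, 0.1918]
orientation: [0.0, 0.844, 0.537, 0.001]
contact_force: [5.6, 2.6, 2.1]
grip_width: 0.0234
grasp_force: 33.6
```

{"api": "step_arm", "payload": {"targets": [[[1, -0.11, 0, 0.04, 0], [1, -0.22, 0, 0.09, 0], [1, -0.33, 0, 0.15, 0]]]}}

```text
time: 7.88
tool_pos: [0.4628, -0.0249, 0.1856]
orientation: [0.0, 0.844, 0.537, 0.001]
contact_force: [5.7, 0.1, 3.6]
grip_width: 0.0235
grasp_force: 34.0
```

{"api": "step_arm", "payload": {"targets": [[[1, -0.1, 0, 0.06, 0], [1, -0.2, 0, 0.13, 0], [1, -0.3, 0, 0.21, 0]]]}}

```text
time: 8.25
tool_pos: [0.4576, -0.036, 0.1771]
orientation: [0.0, 0.844, 0.537, 0.001]
contact_force: [5.5, -0.9, 3.0]
grip_width: 0.0234
grasp_force: 35.0
```

{"api": "step_arm", "payload": {"targets": [[[1, -0.09, 0, 0.08, 0], [1, -0.18, 0, 0.17, 0], [1, -0.26, 0, 0.26, 0]]]}}

```text
time: 8.62
tool_pos: [0.4531, -0.0457, 0.1666]
orientation: [0.001, 0.844, 0.537, 0.0]
contact_force: [6.1, -2.6, 3.7]
grip_width: 0.0237
grasp_force: 36.7
```

Fitting both directions puts the heavy side within a few degrees of the gripped rim point, so it is now about 50° toward -y from the top. I'll let go here and let it roll.

{"api": "step_arm", "payload": {"targets": [[[-1, 0, 0, 0, 0], [-1, 0, 0, 0, 0], [-1, 0, 0, 0, 0], [-1, 0, 0, -0.5, 0], [-1, 0, 0, -1.5, 0], [-1, 0, 0, -2.3, 0], [-1, 0.8, 0, -2.3, 0], [-1, 1.6, 0, -2.3, 0], [-1, 1.6, 0, -2.3, 0], [-1, 1.6, 0, -2.3, 0], [-1, 1.6, 0, -2.3, 0], [-1, 1.6, 0, -2.3, 0]]], "force": 20}}

```text
time: 10.12
tool_pos: [0.4797, 0.0124, 0.2585]
orientation: [0.0, 0.844, 0.537, -0.0]
contact_force: [-0.0, 0.4, -0.7]
grip_width: 0.0853
grasp_force: 0.0
```

Run:
```python
from h import *
F=[]
ims=[]
for i in range(6):
    ims.append(cams.get_image('side'));s=robot.read_state();F.append(s['contact_force'])
print(np.mean(F,0),np.std(F,0),s['time'],cv2.absdiff(ims[0],ims[-1])[100:215,300:350].mean(),cv2.absdiff(ims[0],ims[-1])[250:350,100:200].mean())
m=np.mean(ims,0).astype(np.uint8)
s0=cv2.imread('pics/side0.png')
z=[cv2.resize(i[100:210,300:360],None,fx=5,fy=5,interpolation=2) for i in (s0,m)]
cv2.imwrite('pics/r1.png',np.hstack(z));print(units(arc(-10,dz=.07)))
```

```text
[ 0.17674419  0.18859047 -0.01771566] [0.205426   0.47634849 0.27806716] 10.425 3.2519420289855074 2.129166666666667
(array([-0.31,  0.04, -0.13]), np.float64(-0.0))
```

View pics/r1.png

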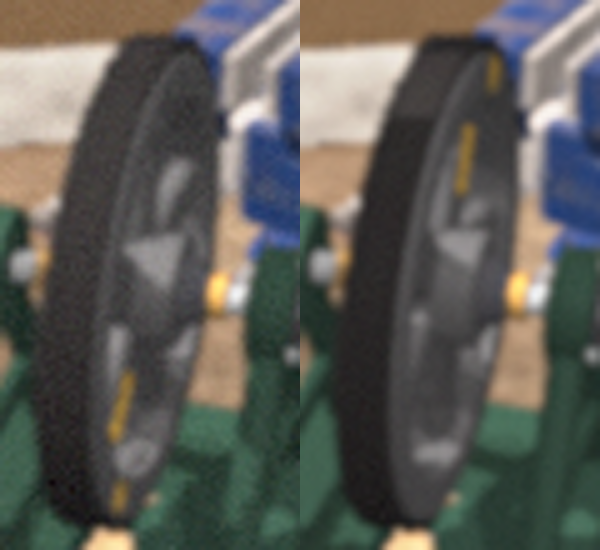

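The left panel is the start, with paint at side pixels (324,181) and (324,199). The right panel is after the roll, with paint at (333,131) and (339,115). The averaged picture is sharp, so the wheel is at rest.

Run:
```python
from h import *
for px,x in (((324,181),.0055),((324,199),.012),((333,131.4),.0055),((338.6,114.6),.012)):
    W=plane('side',[px],C+ex*x,ex)[0]-C;print((W@ey).round(3),W[2].round(3),np.degrees(np.arctan2(W[2],W@ey)).round(1))
```

```text
-0.04 -0.03 -143.5
-0.062 -0.055 -138.5
0.019 0.045 67.2
0.033 0.074 66.1
```

{"api": "step_arm", "payload": {"targets": [[[-1, -0.35, 0.01, 0.2, 0], [-1, -0.67, 0.01, 0.9, 0], [-1, -0.67, 0.01, 1.72, 0], [-1, -0.67, 0.01, 1.72, 0], [1, -0.67, 0.01, 1.72, 0], [1, -0.67, 0.01, 1.72, 0], [1, -0.67, 0.01, 1.72, 0], [1, -0.67, 0.01, 1.72, 0], [1, -0.67, 0.01, 1.72, 0], [1, -0.67, 0.01, 1.69, 0]]], "force": 20}}

```text
time: 11.68
tool_pos: [0.4692, -0.0111, 0.1907]
orientation: [-0.0, 0.844, 0.537, 0.001]
contact_force: [12.4, 2.2, -27.1]
grip_width: 0.0231
grasp_force: 22.0
```

{"api": "step_arm", "payload": {"targets": [[[1, -0.11, 0, 0.04, 0], [1, -0.22, 0, 0.09, 0], [1, -0.33, 0, 0.15, 0]]]}}

```text
time: 12.05
tool_pos: [0.4642, -0.0221, 0.1856]
orientation: [-0.0, 0.843, 0.537, 0.001]
contact_force: [1.3, 8.1, 6.1]
grip_width: 0.0232
grasp_force: 26.3
```

{"api": "step_arm", "payload": {"targets": [[[1, -0.1, 0, 0.06, 0], [1, -0.2, 0, 0.13, 0], [1, -0.3, 0, 0.21, 0]]]}}

```text
time: 12.42
tool_pos: [0.459, -0.0333, 0.1773]
orientation: [0.0, 0.843, 0.537, 0.001]
contact_force: [-1.2, 6.5, 11.4]
grip_width: 0.0235
grasp_force: 27.8
```

{"api": "step_arm", "payload": {"targets": [[[1, -0.09, 0, 0.08, 0], [1, -0.18, 0, 0.17, 0], [1, -0.26, 0, 0.26, 0]]]}}

```text
time: 12.8
tool_pos: [0.4545, -0.0431, 0.1668]
orientation: [0.0, 0.844, 0.537, 0.001]
contact_force: [-1.1, 5.6, 13.5]
grip_width: 0.0239
grasp_force: 29.8
```

{"api": "step_arm", "payload": {"targets": [[[1, 0.08, 0, -0.09, 0], [1, 0.17, 0, -0.18, 0], [1, 0.26, 0, -0.26, 0]]]}}

```text
time: 13.18
tool_pos: [0.4585, -0.0342, 0.1769]
orientation: [0.0, 0.844, 0.537, 0.0]
contact_force: [5.6, -1.6, -5.2]
grip_width: 0.0237
grasp_force: 25.6
```

{"api": "step_arm", "payload": {"targets": [[[1, 0.1, 0, -0.08, 0], [1, 0.2, 0, -0.15, 0], [1, 0.3, 0, -0.21, 0]]]}}

```text
time: 13.55
tool_pos: [0.4635, -0.0235, 0.1852]
orientation: [0.0, 0.844, 0.537, -0.0]
contact_force: [4.8, -3.2, -4.5]
grip_width: 0.0235
grasp_force: 24.6
```

{"api": "step_arm", "payload": {"targets": [[[1, 0.11, 0, -0.06, 0], [1, 0.22, 0, -0.11, 0], [1, 0.33, 0, -0.15, 0]]]}}

```text
time: 13.92
tool_pos: [0.4689, -0.0119, 0.1912]
orientation: [0.0, 0.844, 0.537, -0.0]
contact_force: [2.5, -5.5, -1.5]
grip_width: 0.0237
grasp_force: 24.5
```

{"api": "step_arm", "payload": {"targets": [[[1, 0.12, 0, -0.04, 0], [1, 0.24, 0, -0.07, 0], [1, 0.36, 0, -0.1, 0]]]}}

```text
time: 14.3
tool_pos: [0.4748, 0.001, 0.1951]
orientation: [0.0, 0.844, 0.537, -0.0]
contact_force: [3.7, -5.3, -5.9]
grip_width: 0.0235
grasp_force: 23.6
```

{"api": "step_arm", "payload": {"targets": [[[1, 0.12, 0, -0.02, 0], [1, 0.24, 0, -0.03, 0], [1, 0.36, 0, -0.03, 0]]]}}

```text
time: 14.68
tool_pos: [0.4809, 0.0139, 0.1964]
orientation: [0.0, 0.844, 0.537, -0.001]
contact_force: [0.4, -6.8, 1.4]
grip_width: 0.0235
grasp_force: 24.4
```

{"api": "step_arm", "payload": {"targets": [[[1, 0.12, 0, 0, 0], [1, 0.24, 0, 0.01, 0], [1, 0.36, 0, 0.03, 0]]]}}

```text
time: 15.05
tool_pos: [0.4869, 0.027, 0.1952]
orientation: [0.0, 0.844, 0.537, -0.001]
contact_force: [0.1, -6.6, 4.3]
grip_width: 0.0237
grasp_force: 24.7
```

{"api": "step_arm", "payload": {"targets": [[[1, 0.12, 0, 0.03, 0], [1, 0.24, 0, 0.06, 0], [1, 0.36, 0, 0.1, 0]]]}}

```text
time: 15.42
tool_pos: [0.493, 0.04, 0.1912]
orientation: [0.001, 0.844, 0.537, -0.001]
contact_force: [-0.2, -6.6, 5.8]
grip_width: 0.0236
grasp_force: 25.4
```

{"api": "step_arm", "payload": {"targets": [[[1, 0.11, 0, 0.04, 0], [1, 0.22, 0, 0.09, 0], [1, 0.33, 0, 0.15, 0]]]}}

```text
time: 15.8
tool_pos: [0.4986, 0.0521, 0.1853]
orientation: [0.0, 0.844, 0.537, -0.001]
contact_force: [-1.8, -7.8, 7.8]
grip_width: 0.0233
grasp_force: 26.1
```

{"api": "step_arm", "payload": {"targets": [[[1, 0.1, 0, 0.06, 0], [1, 0.2, 0, 0.13, 0], [1, 0.3, 0, 0.21, 0]]]}}

```text
time: 16.18
tool_pos: [0.5038, 0.0631, 0.177]
orientation: [0.0, 0.844, 0.537, -0.0]
contact_force: [-1.7, -5.7, 8.7]
grip_width: 0.0233
grasp_force: 27.2
```

{"api": "step_arm", "payload": {"targets": [[[1, 0.09, 0, 0.08, 0], [1, 0.18, 0, 0.17, 0], [1, 0.26, 0, 0.26, 0]]]}}

```text
time: 16.55
tool_pos: [0.5083, 0.0728, 0.1667]
orientation: [0.0, 0.844, 0.537, -0.0]
contact_force: [-2.2, -3.2, 11.2]
grip_width: 0.0235
grasp_force: 28.8
```

{"api": "step_arm", "payload": {"targets": [[[1, -0.08, 0, -0.09, 0], [1, -0.17, 0, -0.18, 0], [1, -0.26, 0, -0.26, 0]]]}}

```text
time: 16.92
tool_pos: [0.5038, 0.0633, 0.1769]
orientation: [0.0, 0.844, 0.537, 0.0]
contact_force: [4.1, -1.4, -4.8]
grip_width: 0.0233
grasp_force: 25.6
```

{"api": "step_arm", "payload": {"targets": [[[1, -0.1, 0, -0.08, 0], [1, -0.2, 0, -0.15, 0], [1, -0.3, 0, -0.21, 0]]]}}

```text
time: 17.3
tool_pos: [0.4988, 0.0524, 0.1851]
orientation: [-0.0, 0.844, 0.537, 0.0]
contact_force: [5.4, 0.1, -5.2]
grip_width: 0.0238
grasp_force: 24.6
```

{"api": "step_arm", "payload": {"targets": [[[1, -0.11, 0, -0.06, 0], [1, -0.22, 0, -0.11, 0], [1, -0.33, 0, -0.15, 0]]]}}

```text
time: 17.68
tool_pos: [0.4934, 0.0408, 0.1912]
orientation: [-0.0, 0.844, 0.537, 0.0]
contact_force: [5.9, 2.0, -3.7]
grip_width: 0.0234
grasp_force: 24.1
```

{"api": "step_arm", "payload": {"targets": [[[1, -0.12, 0, -0.04, 0], [1, -0.24, 0, -0.07, 0], [1, -0.36, 0, -0.1, 0]]]}}

```text
time: 18.05
tool_pos: [0.4873, 0.0279, 0.1952]
orientation: [-0.0, 0.844, 0.537, 0.001]
contact_force: [7.7, 1.5, -7.6]
grip_width: 0.0236
grasp_force: 23.3
```

{"api": "step_arm", "payload": {"targets": [[[1, -0.12, 0, -0.02, 0], [1, -0.24, 0, -0.03, 0], [1, -0.36, 0, -0.03, 0]]]}}

```text
time: 18.42
tool_pos: [0.4815, 0.0153, 0.1966]
orientation: [-0.0, 0.843, 0.537, 0.001]
contact_force: [6.7, 4.9, -1.3]
grip_width: 0.0236
grasp_force: 23.9
```

{"api": "step_arm", "payload": {"targets": [[[1, -0.12, 0, 0, 0], [1, -0.24, 0, 0.01, 0], [1, -0.36, 0, 0.03, 0]]]}}

```text
time: 18.8
tool_pos: [0.4756, 0.0025, 0.1956]
orientation: [-0.0, 0.843, 0.537, 0.001]
contact_force: [5.5, 6.0, 2.5]
grip_width: 0.0234
grasp_force: 24.4
```

{"api": "step_arm", "payload": {"targets": [[[1, -0.12, 0, 0.03, 0], [1, -0.24, 0, 0.06, 0], [1, -0.36, 0, 0.1, 0]]]}}

```text
time: 19.18
tool_pos: [0.4696, -0.0105, 0.1917]
orientation: [0.0, 0.843, 0.537, 0.001]
contact_force: [4.4, 6.7, 5.7]
grip_width: 0.0235
grasp_force: 25.3
```

{"api": "step_arm", "payload": {"targets": [[[1, -0.11, 0, 0.04, 0], [1, -0.22, 0, 0.09, 0], [1, -0.33, 0, 0.15, 0]]]}}

```text
time: 19.55
tool_pos: [0.464, -0.0225, 0.1858]
orientation: [0.0, 0.843, 0.537, 0.001]
contact_force: [3.5, 6.6, 8.6]
grip_width: 0.0235
grasp_force: 26.3
```

{"api": "step_arm", "payload": {"targets": [[[1, -0.1, 0, 0.06, 0], [1, -0.2, 0, 0.13, 0], [1, -0.3, 0, 0.21, 0]]]}}

```text
time: 19.92
tool_pos: [0.4588, -0.0336, 0.1774]
orientation: [0.0, 0.844, 0.537, 0.001]
contact_force: [1.7, 4.6, 11.4]
grip_width: 0.0236
grasp_force: 27.8
```

{"api": "step_arm", "payload": {"targets": [[[1, -0.09, 0, 0.08, 0], [1, -0.18, 0, 0.17, 0], [1, -0.26, 0, 0.26, 0]]]}}

```text
time: 20.3
tool_pos: [0.4544, -0.0432, 0.1669]
orientation: [0.0, 0.844, 0.537, 0.001]
contact_force: [0.6, 3.6, 14.0]
grip_width: 0.0235
grasp_force: 29.7
```

```bash
cat > fit.py <<'E'
from h import *
from scipy.optimize import least_squares
# dir, pos, force, grip ; second scan
D=[(1,.4585,-.0342,.1769,5.6,-1.6,-5.2,25.6),(1,.4635,-.0235,.1852,4.8,-3.2,-4.5,24.6),(1,.4689,-.0119,.1912,2.5,-5.5,-1.5,24.5),(1,.4748,.001,.1951,3.7,-5.3,-5.9,23.6),(1,.4809,.0139,.1964,.4,-6.8,1.4,24.4),(1,.4869,.027,.1952,.1,-6.6,4.3,24.7),(1,.493,.04,.1912,-.2,-6.6,5.8,25.4),(1,.4986,.0521,.1853,-1.8,-7.8,7.8,26.1),(1,.5038,.0631,.177,-1.7,-5.7,8.7,27.2),(1,.5083,.0728,.1667,-2.2,-3.2,11.2,28.8),
(-1,.5038,.0633,.1769,4.1,-1.4,-4.8,25.6),(-1,.4988,.0524,.1851,5.4,.1,-5.2,24.6),(-1,.4934,.0408,.1912,5.9,2,-3.7,24.1),(-1,.4873,.0279,.1952,7.7,1.5,-7.6,23.3),(-1,.4815,.0153,.1966,6.7,4.9,-1.3,23.9),(-1,.4756,.0025,.1956,5.5,6,2.5,24.4),(-1,.4696,-.0105,.1917,4.4,6.7,5.7,25.3),(-1,.464,-.0225,.1858,3.5,6.6,8.6,26.3),(-1,.4588,-.0336,.1774,1.7,4.6,11.4,27.8),(-1,.4544,-.0432,.1669,.6,3.6,14,29.7)]
D1=[(1,.4861,.0252,.1956,-.7,-6.9,4.4,34.1),(1,.4924,.0387,.1918,-.8,-4.8,6,35),(1,.4982,.051,.1859,-.4,-2.5,6.2,35.8),(1,.5034,.0622,.1776,.1,-.9,7.2,37.1),(1,.508,.072,.1673,1,.6,7.7,39.2),(-1,.5035,.0625,.1771,6.3,1.4,-12.9,35.1),(-1,.4984,.0515,.1854,6.5,1.9,-11.6,33.8),(-1,.4929,.0398,.1915,6.6,2.4,-10.2,32.8),(-1,.4869,.0268,.1956,7.6,3.7,-11.7,31.8),(-1,.4809,.014,.197,6.3,5.2,-3.5,32.3),(-1,.4749,.001,.196,5,5.6,-.1,32.7),(-1,.4685,-.0127,.1918,5.6,2.6,2.1,33.6),(-1,.4628,-.0249,.1856,5.7,.1,3.6,34),(-1,.4576,-.036,.1771,5.5,-.9,3,35),(-1,.4531,-.0457,.1666,6.1,-2.6,3.7,36.7)]
def prep(D):
    D=np.array(D);P=D[:,1:4]+[0,0,.019]-C;y=P@ey;z=P[:,2];a=np.arctan2(y,z)
    T=D[:,4:7]@ey*z-D[:,6]*y
    return D[:,0],a,T,D[:,7]
for name,X,sg in(('top',D1,1),('bottom',D,-1)):
    s,a,T,g=prep(X)
    f=lambda p:sg*p[0]*np.sin(a-p[1])-s*(p[2]+p[3]*g)-T
    for lab,ff,n in(('nog',lambda q:f([q[0],q[1],q[2],0]),3),('g',f,4),('fixM',lambda q:f([.45,q[0],q[1],0]),2)):
        r=least_squares(ff,[.45,.1,.4,0][:n] if n>2 else [.1,.4]);c=np.linalg.inv(r.jac.T@r.jac)*2*r.cost/(len(a)-n)
        print(name,lab,r.x.round(3),np.sqrt(np.diag(c)).round(3))
    if name=='bottom':
        b=a[:10];print(np.c_[np.degrees(b),T[:10],np.interp(b,a[:9:-1],T[:9:-1]),(T[:10]+np.interp(b,a[:9:-1],T[:9:-1]))/2].round(3))
E
python3 fit.py
```

```text
top nog [0.455 0.099 0.651] [0.035 0.037 0.017]
top g [0.472 0.074 0.323 0.009] [0.04  0.045 0.357 0.01 ]
top fixM [0.097 0.649] [0.035 0.014]
bottom nog [0.549 0.11  0.575] [0.022 0.021 0.01 ]
bottom g [0.51  0.119 0.193 0.015] [0.028 0.021 0.195 0.008]
bottom fixM [0.127 0.582] [0.036 0.014]
[[-3.9274e+01 -2.2000e-01  9.4000e-01  3.6000e-01]
 [-2.9557e+01 -2.5400e-01  9.1200e-01  3.2900e-01]
 [-2.0058e+01 -3.5900e-01  8.1100e-01  2.2600e-01]
 [-1.0177e+01 -3.6100e-01  7.0300e-01  1.7100e-01]
 [-5.5500e-01 -5.1100e-01  6.3100e-01  6.0000e-02]
 [ 9.1620e+00 -5.5800e-01  5.0800e-01 -2.5000e-02]
 [ 1.9207e+01 -6.4800e-01  4.5500e-01 -9.7000e-02]
 [ 2.9052e+01 -9.0400e-01  3.9400e-01 -2.5500e-01]
 [ 3.8997e+01 -8.5300e-01  2.9000e-01 -2.8200e-01]
 [ 4.9026e+01 -9.3200e-01  2.8800e-01 -3.2200e-01]]
```

Both scans agree. The bottom scan puts the balance at a = 0.113 ± 0.02 rad of arm angle, and the top scan gave about 0.10. I'll go to 6.5° past the top and hold.

{"api": "step_arm", "payload": {"targets": [[[1, 0.26, 0, -0.26, 0], [1, 0.56, 0, -0.47, 0], [1, 0.89, 0, -0.62, 0], [1, 1.25, 0, -0.72, 0], [1, 1.61, 0, -0.75, 0], [1, 1.73, 0, -0.75, 0], [1, 1.85, 0, -0.74, 0], [1, 1.85, 0, -0.74, 0], [1, 1.85, 0, -0.74, 0], [1, 1.85, 0, -0.74, 0]]], "force": 30}}

```text
time: 21.55
tool_pos: [0.485, 0.0228, 0.1959]
orientation: [0.0, 0.844, 0.537, -0.0]
contact_force: [4.7, -2.6, -0.4]
grip_width: 0.0235
grasp_force: 31.3
```

Run:
```python
from h import *
ims=[cams.get_image('side') for i in range(6)];s=robot.read_state()
P=s['tool_pos']+[0,0,.019]-C;print(s['time'],np.degrees(np.arctan2(P@ey,P[2])),s['contact_force'],s['grip_width'],s['grasp_force'])
m=np.mean(ims,0).astype(np.uint8);cv2.imwrite('pics/r2.png',cv2.resize(m[100:210,300:360],None,fx=5,fy=5,interpolation=2))
for th in(25,33,40,48): 
    t=np.radians(th);print(th,[proj('side',C+ex*x+r*(ey*np.cos(t)+[0,0,np.sin(t)]))[0].round(1) for r,x in((.049,.0055),(.082,.012))])
```

```text
21.85 5.98951505637987 [ 3.84092318 -2.62874716 -1.00755817] 0.023783803208762378 31.331780923980048
25 [array([336.3, 136.4]), array([343.5, 123.6])]
33 [array([335.9, 134.4]), array([343. , 120.3])]
40 [array([335.5, 133.1]), array([342.3, 117.9])]
48 [array([334.9, 131.9]), array([341.4, 115.8])]
```

View pics/r2.png

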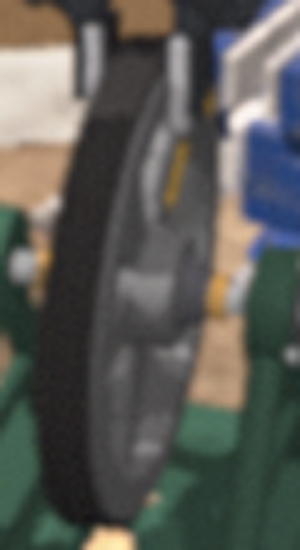

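The wheel is gripped and still. The paint is at about (335,134) and (342,120), which is roughly 37° and matches the predicted 40°, so nothing slipped. Handing in.

```bash
python3 -c "
from cell import robot
print(robot.hand_in())"
```

```text
the job is handed in; nothing more can be done
None
```

The job is handed in after about 22 s: I'm holding the wheel still by the rim with its heavy side straight down, to within about 2–3° by my force readings (one free roll, then a feel both ways), and I did not touch the marker, spanner or tape measure.

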